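# Load the bobbin winder and hold its speed knob at the third click

### The job

Put the empty bobbin on the winder's upright spindle, flange down and fully home, lowering it rather than dropping it, and let go of it. Then turn the speed knob on the control box clockwise from its home position, counting the clicks, to the third stop without running past it, and finish while still gripping the knob there: it is sprung, and runs back home if released. Leave the cup, the screwdriver and the wooden block where they are.

Things in the scene. Friction and masses are not known exactly. Their poses are not given: they have to be found in the camera images.
- bobbin: the empty bobbin, loose, grey plastic, 60 g: a straight tube 30 mm outside, 18 mm bore, 110 mm high, open at both ends, with a foot flange 52 mm across and 8 mm thick. Starts standing upright on its flange on the table. Origin at the centre of the underside of the flange; z along the tube, away from the flange
- winder: the winder, fixed: a dark wooden block 150 x 120 mm, 35 mm high, with a round aluminium seat (56 mm across, top 50 mm above the table) carrying an upright steel spindle (12 mm diameter, 75 mm tall, tapered tip); 72 mm behind the spindle (winder +x) a black motor lies across, top 75 mm above the table. Yaw within 0.5 rad. Origin on the table under the spindle
- seat (a point): centre of the seat's top face, at the foot of the spindle, 50 mm above the table; the underside of the bobbin's flange rests here; z up
- spindle_tip (a point): top of the spindle, 125 mm above the table
- control: the speed control, fixed: a grey box 130 x 120 mm and 55 mm high with a black knob in the middle of its top and six dark ticks on a metal plate round it, one per stop, home first. It may stand on the left or the right of the winder, turned up to 0.5 rad. Origin on the table under the knob's axis; its -x side faces roughly towards the robot
- dial_grip (a point): point on the knob's upright axis at grip height, 89 mm above the table. The knob: a disc 52 mm across, top 66 mm above the table, with a grip bar on it 46 mm long, 16 mm wide, rising to 96 mm. The frame turns with the knob: x along the bar (white line on its -x half), y across the bar, z up; at home parallel to the control box's axes
- dial (a joint): knob angle, rad: 0 at home (end stop; its start), growing clockwise seen from above. Stops every 22.5 degrees: third at 1.178, end of travel 1.963. Leaving each stop the torque rises, peaks between stops, then drops: one click per stop. Return spring 0.06 to 0.07 N m, clicks 0.035 to 0.056 N m on top of it (at most 0.14 in all); released, it runs back home
- cup: bystander: a steel cup standing mouth up, 72 mm across and 75 mm high; origin at the centre of its underside
- screwdriver: bystander: a screwdriver lying on the table; origin under its middle
- wood_block: bystander: a plain wooden block 90 x 50 x 30 mm lying flat; origin at the centre of its underside
Mind the look-alikes: they are no part of the job. Several things have the shape of the control; the one meant has the colours described above.

How it is judged:
On the way, in this order (a step that is already met when the one before it is completed fails the run):
1. the bobbin sits fully home on the spindle, flange down, let go (horizontal distance between bobbin and seat below 0.006 m and z of bobbin in the frame of seat between -0.004 and 0.004 m and angle between bobbin's own z axis and vertical below 0.1 rad and contact force between the fingers and bobbin below 0.1 N and linear speed of bobbin below 0.02 m/s), for 0.2 s.
2. the knob is gripped at the third stop (value of joint dial between 1.0581 and 1.2981 rad and contact force between the fingers and control above 2 N), for 0.3 s.
At the end, for the whole second after the job is handed in: The bobbin is home on the seat (underside within 4 mm of it in height, axis within 6 mm of the spindle's, tilt under 0.1 rad) and not touched by the fingers; the knob stands still at the third stop (1.178 rad, give or take 0.12), held there by the fingers (more than 2 N of contact with the control) (all of step 2 and horizontal distance between bobbin and seat below 0.006 m and z of bobbin in the frame of seat between -0.004 and 0.004 m and angle between bobbin's own z axis and vertical below 0.1 rad and contact force between the fingers and bobbin below 0.1 N and velocity of joint dial between -0.1 and 0.1 rad/s); the arm keeps its last pose, push and grip.
It fails at once if the knob is turned (over 0.15 rad) while the bobbin is not home on the spindle (value of joint dial above 0.15 rad and not (horizontal distance between bobbin and seat below 0.006 m and z of bobbin in the frame of seat between -0.004 and 0.004 m and angle between bobbin's own z axis and vertical below 0.1 rad)).
It fails at once if the knob runs past the third stop (more than half way to the fourth) (value of joint dial above 1.37445 rad).
It fails at once if the bobbin is dropped (falls freely faster than 0.6 m/s) (linear speed of bobbin above 0.6 m/s and contact force between the fingers and bobbin below 0.1 N).
It fails at once if the cup, the screwdriver or the wooden block is shifted by more than 30 mm (distance of any of cup, screwdriver, wood_block from where it was at the start of the episode above 0.03 m).
It also fails if it takes over 58 s, if anything falls off the work surface, if the arm or the gripper's body presses on something with over 40 N, if the wrist force passes 120 N, or if a joint passes its speed limit or range.

### The arm

A 6-joint arm with a two-finger parallel gripper is mounted at the origin on the work surface. World frame = base frame: x ahead of the robot, y to its left, z up, the work surface at z = 0. Lengths are in m, angles in rad, forces in N, time in s.
With the tool pointing down it reaches from about 0.35 to 0.975 m from the base axis. Payload 4.9 kg.
Tool frame: the origin (TCP) lies midway between the tips of the shut fingers; the grasp point (between the pads) lies manip.tcp_to_grasp behind it (manip.tcp_to_grasp is the distance from the TCP to the grasp point, in m); z points along the fingers, y is the line along which they close (so a half turn about z gives the same grasp; the last joint's range is limited). The gripper opens to 85 mm and grips with 20 to 120 N. Pads are 22 mm wide; open, the fingers measure 114 mm over their backs; the gripper's body (76 mm by 85 mm) begins 54 mm behind the grasp point. The pads swing forward as they close: fully open they stand 13 mm farther back than shut.
Start: joints at [1.095, 0.053, 1.613, -0, 1.476, -0.119], TCP at [0.218, 0.586, 0.231] pointing down, gripper open.
Joint ranges: [-3.01, 3.01], [-1.01, 2.22], [0.06, 2.58], [-1.02, 4.17], [0.09, 2.62], [-3.14, 3.14]. Speed limits (rad/s): [2.57, 2.57, 3.14, 3.14, 3.14, 3.14].

### API

Orientations are given as a unit quaternion [w, x, y, z].
In Python, from plant import manip, grab_frame, calibration, job_done gives the robot as it stands.
- The arm moves only by the tool send_rows, never from a script. Its argument "rows" is a list of rows, each an object of numbers: "x", "y", "z": the shift along the tool's x, y, z normalised to -1 to 1, where 1 is 15 cm; "wx", "wy", "wz": the turn, a rotation vector about the tool's x, y, z normalised to -1 to 1, where 1 is pi/4 rad; "hand": the opening, from -1 (shut) to 1 (fully open). In form: [{"x": .., "y": .., "z": .., "wx": .., "wy": .., "wz": .., "hand": ..}, ...]. A call has exactly 10 rows; each row shifts and turns the commanded pose from where the row before left it, along the tool's axes as they then stand; what a row does not reach is not made up. A row lasts 1/12 s, in which the tool goes at most 41.7 mm and 7.16 degrees, less where a joint would pass 70% of its speed; a pose out of reach is approached as far as the arm can. A call with a number of a shift or a turn outside -1 to 1 is refused whole. A call with a gripper value outside its range is refused whole. The fingers move at their own pace and stop on an object; the grip force is fixed at half the most. Time passes only in rows, so rows that do not move let the fingers close, or fill a call up. It gives the time, the measured TCP pose, the force, the opening and the grip force at its end, in the units of the state.
- manip.state(): the state, without advancing time (a new reading comes with each control period).
- grab_frame(name): name is "side" or "top"; returns the picture (384x512x3 uint8, blue, green, red); there is no depth.
- calibration(name): a dict with "camera_matrix" (3x3 intrinsics, pixels), "k1" (the pictures are not rectified: a ray, as slopes to the right and down, at radius r is drawn at 1 + k1 r^2 times it, then the intrinsics apply), "R" (3x3) and "t" (3): a world point X has camera coordinates R X + t. Camera axes: x right, y down, z forward; pixel columns grow to the right and rows downward; lengths in m; the calibration is good to about 2 mm. A picture is of the moment at which its call begins. calibration takes no time and is no camera call.
- job_done(): hands the job in; it is judged then, once.
The state is a dict: "time": time; "joint_pos": joint angles; "joint_vel": joint speeds; "joint_efforts": joint torques, N m; "tool_pos": TCP position; "tool_rot": TCP orientation; "contact_force": force on the tool from outside, world axes, zero at the start; "ft_torque": the same for the moment, N m; "gripper_width": opening from 0.0 (shut) to 1.0 (fully open); "grasp_force": force on a finger pad.
Only numpy, scipy, OpenCV 4.12 (cv2) and the standard library are available. Lean on these libraries where they do the work, as an engineer would, in place of code of your own. Each camera call takes 0.05 s, during which the arm holds its last target. There are 200 camera calls.

## Working session

There is one attempt and no reset: what is moved stays moved. The work goes in short steps, Python scripts to look and compute and a tool call to move; the robot and the scene stay as the last step left them, time stands still between calls to the robot, and variables do not carry over. Pictures are saved under pics/ and viewed, at most 10 in all, crops included, and the job is handed in when it is done.

Besides the shell and the picture viewer there is one more tool, called after ">>>" as name(argument=value, ...), one argument or row to a line, values as JSON. send_rows: Moves the arm, as the interface text tells. Scaled input: -1 to 1 covers 15 cm each way for a shift and pi/4 rad each way for a turn. Its arguments: {"type":"object","properties":{"rows":{"type":"array","items":{"type":"object","properties":{"x":{"type":"number","minimum":-1,"maximum":1},"y":{"type":"number","minimum":-1,"maximum":1},"z":{"type":"number","minimum":-1,"maximum":1},"wx":{"type":"number","minimum":-1,"maximum":1},"wy":{"type":"number","minimum":-1,"maximum":1},"wz":{"type":"number","minimum":-1,"maximum":1},"hand":{"type":"number"}}}}},"required":["rows"]}

```bash
mkdir -p pics; cat > h.py <<'E'
import numpy as np, cv2
from plant import manip, grab_frame, calibration, job_done
def ray(name,u,v):
    c=calibration(name);K=np.array(c["camera_matrix"]);R=np.array(c["R"]);t=np.array(c["t"])
    d=np.linalg.solve(K,[u,v,1])[:2]; s=d.copy()
    for _ in range(20): s=d/(1+c["k1"]*(s@s))
    return -R.T@t, R.T@np.array([s[0],s[1],1])
def onz(name,u,v,z):
    o,d=ray(name,u,v); return o+d*(z-o[2])/d[2]
def proj(name,X):
    c=calibration(name);K=np.array(c["camera_matrix"]);p=np.array(c["R"])@X+np.array(c["t"])
    s=p[:2]/p[2]; s=s*(1+c["k1"]*(s@s)); return (K@[s[0],s[1],1])[:2]
E
python3 - <<'E'
from h import *
for n in("top","side"):
    f=grab_frame(n); cv2.imwrite(f"pics/{n}0.png",cv2.resize(f,(800,600),interpolation=cv2.INTER_CUBIC)); np.save(f"{n}0.npy",f)
    print(n,ray(n,256,192))
print(manip.state(),manip.tcp_to_grasp)
E
```

```text
top (array([ 0.43376361, -0.1401479 ,  1.16898981]), array([ 0.16258959,  0.01703838, -0.98684475]))
side (array([-4.84832259e-04, -7.92874831e-01,  1.09489547e+00]), array([ 0.43523768,  0.51291719, -0.73996285]))
{'time': 0.1, 'joint_pos': array([ 1.09501989e+00,  5.33167800e-02,  1.61418885e+00,  3.65603228e-05,
        1.47600410e+00, -1.18977241e-01]), 'joint_vel': array([ 0.00155965, -0.00053778, -0.00456908,  0.00157463,  0.00076965,
       -0.0001362 ]), 'joint_efforts': array([ 4.98746540e-04, -3.94898951e+01, -3.71365285e+01, -1.28143993e-04,
        3.86243555e-03,  7.04469443e-06]), 'tool_pos': array([0.21800834, 0.58512902, 0.23015067]), 'tool_rot': array([-2.98262059e-04,  1.77456436e-01,  9.84128190e-01, -9.11134521e-04]), 'contact_force': array([-0.00905395,  0.79534817, -0.00552997]), 'ft_torque': array([-0.01885826, -0.02140848,  0.03821657]), 'grasp_force': 0.0, 'gripper_width': 1.000470724258056} 0.0187
```

View pics/top0.png

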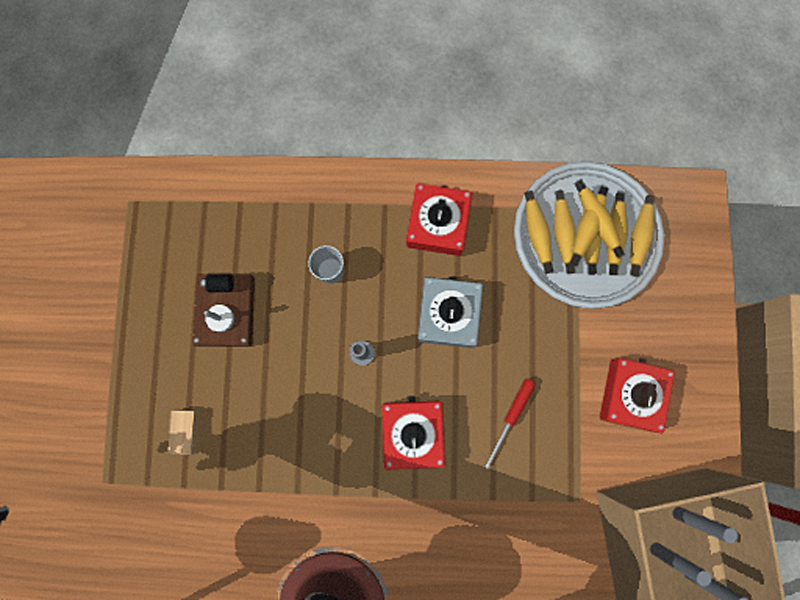

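View pics/side0.png

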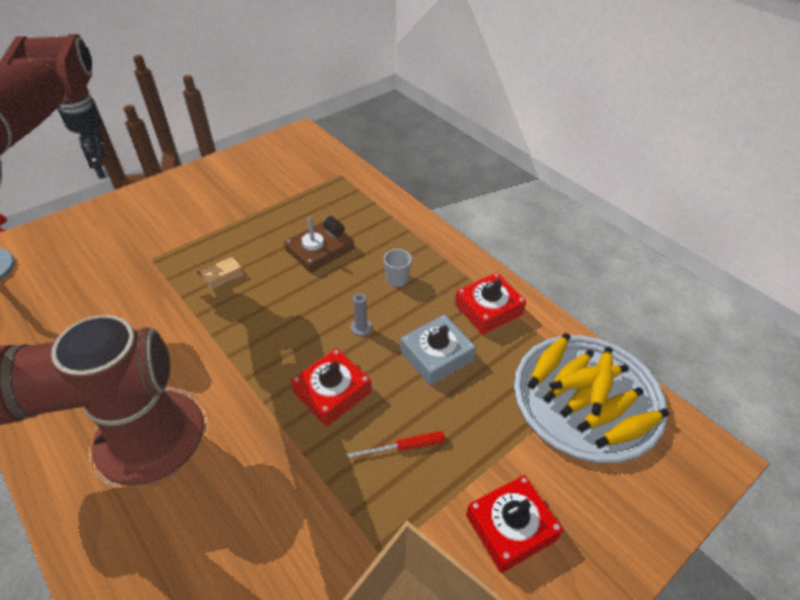

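The top view shows four control-shaped boxes (800x600 px): red at (440,215), (413,435) and (640,395), and a grey one at (451,312). The grey one fits the description. The bobbin is at (361,351), the winder seat at (219,318), the cup at (326,263), the screwdriver at (512,420) and the block at (181,430).

```bash
python3 - <<'E'
from h import *
t=np.load("top0.npy");s=np.load("side0.npy")
def crop(f,u,v,w=25,h=28,k=None):
    u=int(u*.64);v=int(v*.64); return cv2.resize(f[v-28:v+28,u-25:u+25],(266,298),interpolation=cv2.INTER_CUBIC)
m=np.vstack([np.hstack([crop(t,451,312),crop(t,224,310),crop(t,361,351)]),np.hstack([crop(s,438,345),crop(s,318,240),crop(s,360,315)])])
cv2.imwrite("pics/m.png",m); print(m.shape)
# grey/bright masks
for n,f in(("top",t),("side",s)):
    hsv=cv2.cvtColor(f,cv2.COLOR_BGR2HSV)
    for nm,mk in(("grey",(hsv[...,1]<85)&(hsv[...,2]>60)),("white",(hsv[...,1]<40)&(hsv[...,2]>150))):
        k,l,st,c=cv2.connectedComponentsWithStats(mk.astype(np.uint8))
        print(n,nm,[(st[i].tolist(),c[i].round(1).tolist()) for i in range(1,k) if 15<st[i][4]<3000 and st[i][0]>100 and st[i][0]<330 and 100<st[i][1]<300])
E
```

```text
(596, 798, 3)
top grey [([268, 125, 27, 26, 334], [281.0, 138.1]), ([280, 134, 3, 7, 17], [281.0, 137.0]), ([197, 157, 24, 25, 452], [208.8, 168.7]), ([267, 177, 42, 46, 1423], [287.8, 199.9]), ([130, 195, 20, 18, 268], [140.1, 203.3]), ([224, 218, 16, 16, 196], [231.4, 225.5]), ([251, 265, 28, 28, 432], [264.2, 278.5]), ([310, 271, 17, 29, 86], [318.1, 285.1])]
top white [([329, 125, 96, 72, 1422], [377.7, 175.8]), ([269, 126, 25, 24, 258], [280.8, 138.3]), ([197, 157, 23, 22, 80], [209.4, 167.3]), ([269, 179, 39, 42, 966], [287.7, 199.8]), ([131, 195, 18, 17, 192], [140.0, 203.4]), ([225, 225, 14, 8, 39], [230.5, 229.4]), ([251, 265, 27, 28, 357], [264.2, 278.2]), ([311, 271, 15, 29, 53], [317.6, 285.6])]
side grey [([192, 139, 16, 22, 187], [199.3, 152.4]), ([245, 159, 19, 25, 371], [254.0, 170.3]), ([303, 180, 22, 17, 189], [313.6, 189.3]), ([224, 188, 14, 28, 259], [230.4, 202.3]), ([256, 201, 49, 46, 1266], [279.4, 223.7]), ([199, 232, 25, 21, 292], [211.1, 243.0]), ([223, 284, 31, 9, 90], [237.8, 288.0])]
side white [([193, 149, 14, 10, 99], [199.3, 153.5]), ([304, 181, 21, 16, 116], [313.4, 190.0]), ([258, 202, 45, 36, 567], [278.1, 219.6]), ([329, 216, 96, 79, 1320], [361.9, 271.0]), ([200, 234, 24, 19, 178], [211.1, 244.2])]
```

View pics/m.png

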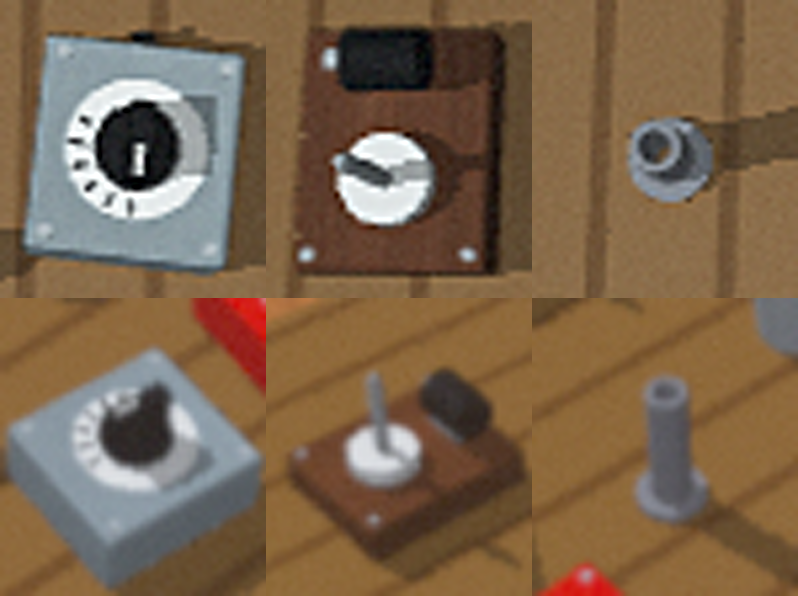

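The crop confirms the grey box: grey body, black knob, six ticks on a metal plate. In the crop, its knob is at about (137,148), the bobbin rim at (657,151) and the spindle tip at (340,160).

```bash
python3 - <<'E'
from h import *
P=lambda o,c:(o[0]+c[0]/5.32-.5,o[1]+c[1]/5.32-.5)
pts={'rim':(('top',P((206,196),(125,151))),('side',P((205,173),(135,92))),.11),
'flange':(('top',P((206,196),(138,161))),('side',P((205,173),(140,197))),.008),
'seat':(('top',P((118,170),(118,177))),('side',P((178,125),(116,153))),.05),
'tip':(('top',P((118,170),(73,160))),('side',P((178,125),(109,76))),.125),
'plate':(('top',P((263,171),(137,148))),('side',P((255,192),(136,142))),.056)}
for k,(a,b,z) in pts.items():
    A=onz(a[0],*a[1],z);B=onz(b[0],*b[1],z)
    (o,d),(q,e)=ray(a[0],*a[1]),ray(b[0],*b[1])
    s=np.linalg.lstsq(np.c_[d,-e],q-o,rcond=None)[0]
    print(k,A.round(4),B.round(4),((o+d*s[0]+q+e*s[1])/2).round(4))
# box corners of the top face
c=[onz('top',*P((263,171),x),.055) for x in((50,38),(245,57),(222,262),(25,245))]
print(np.round(c,4),np.mean(c,0).round(4)); 
for i,j in((3,0),(2,1),(1,0),(2,3)):
    v=c[j]-c[i];print(np.degrees(np.arctan2(v[1],v[0])).round(1),np.linalg.norm(v).round(4))
t=np.load("top0.npy")
sub=t[171:227,263:313].astype(int); B=(sub[...,0]-sub[...,2]>8).astype(np.uint8)
cn=max(cv2.findContours(B,0,2)[0],key=cv2.contourArea); r=cv2.minAreaRect(cn);print(r)
for x,z in(((315,287),.03),((181,430),.03),((326,263),.075),((512,420),.0)): print(onz('top',x[0]*.64,x[1]*.64,z).round(3))
E
```

```text
rim [ 0.5101 -0.0444  0.11  ] [ 0.5123 -0.0431  0.11  ] [ 0.5103 -0.045   0.1129]
flange [ 0.5116 -0.0434  0.008 ] [ 0.5073 -0.0491  0.008 ] [ 0.5121 -0.0425 -0.0018]
seat [0.5733 0.2512 0.05  ] [0.5682 0.2485 0.05  ] [0.573  0.2544 0.0431]
tip [0.5729 0.2518 0.125 ] [0.5716 0.2496 0.125 ] [0.5734 0.2529 0.122 ]
plate [ 0.5998 -0.223   0.056 ] [ 0.5974 -0.2237  0.056 ] [ 0.5995 -0.2227  0.0535]
[[ 0.6649 -0.1701  0.055 ]
 [ 0.6565 -0.2866  0.055 ]
 [ 0.5336 -0.2741  0.055 ]
 [ 0.5405 -0.1582  0.055 ]] [ 0.5989 -0.2222  0.055 ]
-5.4 0.125
-5.8 0.1235
85.9 0.1168
86.6 0.1161
((25.000003814697266, 28.500003814697266), (37.65715408325195, 41.41182327270508), 6.34019136428833)
[0.644 0.057 0.03 ]
[0.34  0.321 0.03 ]
[0.686 0.03  0.075]
[ 0.382 -0.359  0.   ]
```

>>> send_rows(
  rows=[
    {"wz": -0.151,"hand": 1},
    {"wz": -0.151,"hand": 1},
    {"wz": -0.151,"hand": 1},
    {"x": -0.115,"y": -0.246,"hand": 1},
    {"x": -0.115,"y": -0.246,"hand": 1},
    {"x": -0.115,"y": -0.246,"hand": 1},
    {"x": -0.115,"y": -0.246,"hand": 1},
    {"x": -0.115,"y": -0.246,"hand": 1},
    {"x": -0.115,"y": -0.246,"hand": 1},
    {"x": -0.115,"y": -0.246,"hand": 1},
  ],
)

```text
invalid input at $.rows[0]: expected keys x, y, z, wx, wy, wz, hand
```

>>> send_rows(
  rows=[
    {"x": -0.115,"y": -0.246,"hand": 1},
    {"x": -0.115,"y": -0.246,"hand": 1},
    {"x": -0.115,"y": -0.246,"hand": 1},
    {"x": -0.115,"y": -0.246,"hand": 1},
    {"x": -0.115,"y": -0.246,"hand": 1},
    {"x": -0.115,"y": -0.246,"hand": 1},
    {"x": -0.115,"y": -0.246,"hand": 1},
    {"x": -0.115,"y": -0.246,"hand": 1},
    {"x": -0.115,"y": -0.246,"hand": 1},
    {"x": -0.115,"y": -0.246,"hand": 1},
  ],
)

```text
invalid input at $.rows[0]: expected keys x, y, z, wx, wy, wz, hand
```

>>> send_rows(
  rows=[
    {"x": 0,"y": 0,"z": 0,"wx": 0,"wy": 0,"wz": -0.151,"hand": 1},
    {"x": 0,"y": 0,"z": 0,"wx": 0,"wy": 0,"wz": -0.151,"hand": 1},
    {"x": 0,"y": 0,"z": 0,"wx": 0,"wy": 0,"wz": -0.151,"hand": 1},
    {"x": -0.115,"y": -0.246,"z": 0,"wx": 0,"wy": 0,"wz": 0,"hand": 1},
    {"x": -0.115,"y": -0.246,"z": 0,"wx": 0,"wy": 0,"wz": 0,"hand": 1},
    {"x": -0.115,"y": -0.246,"z": 0,"wx": 0,"wy": 0,"wz": 0,"hand": 1},
    {"x": -0.115,"y": -0.246,"z": 0,"wx": 0,"wy": 0,"wz": 0,"hand": 1},
    {"x": -0.115,"y": -0.246,"z": 0,"wx": 0,"wy": 0,"wz": 0,"hand": 1},
    {"x": -0.115,"y": -0.246,"z": 0,"wx": 0,"wy": 0,"wz": 0,"hand": 1},
    {"x": -0.115,"y": -0.246,"z": 0,"wx": 0,"wy": 0,"wz": 0,"hand": 1},
  ],
)

```text
time: 0.93
tool_pos: [0.3388, 0.3253, 0.2308]
tool_rot: [-0.0, 0.0, 1.0, -0.0]
contact_force: [0.8, 0.5, -0.2]
gripper_width: 1.003
grasp_force: 0.0
```

>>> send_rows(
  rows=[
    {"x": -0.115,"y": -0.246,"z": 0,"wx": 0,"wy": 0,"wz": 0,"hand": 1},
    {"x": -0.115,"y": -0.246,"z": 0,"wx": 0,"wy": 0,"wz": 0,"hand": 1},
    {"x": -0.115,"y": -0.246,"z": 0,"wx": 0,"wy": 0,"wz": 0,"hand": 1},
    {"x": -0.115,"y": -0.246,"z": 0,"wx": 0,"wy": 0,"wz": 0,"hand": 1},
    {"x": -0.115,"y": -0.246,"z": 0,"wx": 0,"wy": 0,"wz": 0,"hand": 1},
    {"x": -0.115,"y": -0.246,"z": 0,"wx": 0,"wy": 0,"wz": 0,"hand": 1},
    {"x": -0.115,"y": -0.246,"z": 0,"wx": 0,"wy": 0,"wz": 0,"hand": 1},
    {"x": -0.115,"y": -0.246,"z": 0,"wx": 0,"wy": 0,"wz": 0,"hand": 1},
    {"x": -0.115,"y": -0.246,"z": 0,"wx": 0,"wy": 0,"wz": 0,"hand": 1},
    {"x": 0,"y": 0,"z": 0,"wx": 0,"wy": 0,"wz": 0,"hand": 1},
  ],
)

```text
time: 1.77
tool_pos: [0.4952, -0.0107, 0.2308]
tool_rot: [-0.0, 0.004, 1.0, -0.001]
contact_force: [-0.7, 0.8, 0.6]
gripper_width: 1.0
grasp_force: 0.0
```

>>> send_rows(
  rows=[
    {"x": -0.107,"y": -0.22,"z": 0,"wx": 0,"wy": 0,"wz": 0,"hand": 1},
    {"x": 0,"y": 0,"z": 0.2,"wx": 0,"wy": 0,"wz": 0,"hand": 1},
    {"x": 0,"y": 0,"z": 0.2,"wx": 0,"wy": 0,"wz": 0,"hand": 1},
    {"x": 0,"y": 0,"z": 0.2,"wx": 0,"wy": 0,"wz": 0,"hand": 1},
    {"x": 0,"y": 0,"z": 0.1,"wx": 0,"wy": 0,"wz": 0,"hand": 1},
    {"x": 0,"y": 0,"z": 0,"wx": 0,"wy": 0,"wz": 0,"hand": 1},
    {"x": 0,"y": 0,"z": 0,"wx": 0,"wy": 0,"wz": 0,"hand": 1},
    {"x": 0,"y": 0,"z": 0,"wx": 0,"wy": 0,"wz": 0,"hand": 1},
    {"x": 0,"y": 0,"z": 0,"wx": 0,"wy": 0,"wz": 0,"hand": 1},
    {"x": 0,"y": 0,"z": 0,"wx": 0,"wy": 0,"wz": 0,"hand": 1},
  ],
)

```text
time: 2.6
tool_pos: [0.5109, -0.0382, 0.1283]
tool_rot: [0.002, 0.0, 1.0, -0.0]
contact_force: [-0.5, 0.1, 0.2]
gripper_width: 1.004
grasp_force: 0.0
```

>>> send_rows(
  rows=[
    {"x": 0,"y": -0.04,"z": 0,"wx": 0,"wy": 0,"wz": 0,"hand": 1},
    {"x": 0,"y": 0,"z": 0.15,"wx": 0,"wy": 0,"wz": 0,"hand": 1},
    {"x": 0,"y": 0,"z": 0.15,"wx": 0,"wy": 0,"wz": 0,"hand": 1},
    {"x": 0,"y": 0,"z": 0.13,"wx": 0,"wy": 0,"wz": 0,"hand": 1},
    {"x": 0,"y": 0,"z": 0,"wx": 0,"wy": 0,"wz": 0,"hand": 1},
    {"x": 0,"y": 0,"z": 0,"wx": 0,"wy": 0,"wz": 0,"hand": 1},
    {"x": 0,"y": 0,"z": 0,"wx": 0,"wy": 0,"wz": 0,"hand": 1},
    {"x": 0,"y": 0,"z": 0,"wx": 0,"wy": 0,"wz": 0,"hand": 0},
    {"x": 0,"y": 0,"z": 0,"wx": 0,"wy": 0,"wz": 0,"hand": -0.2},
    {"x": 0,"y": 0,"z": 0,"wx": 0,"wy": 0,"wz": 0,"hand": -1},
  ],
)

```text
time: 3.43
tool_pos: [0.5106, -0.0443, 0.0632]
tool_rot: [0.001, 0.0, 1.0, -0.0]
contact_force: [0.7, -0.1, -0.3]
gripper_width: 0.606
grasp_force: 0.0
```

>>> send_rows(
  rows=[
    {"x": 0,"y": 0,"z": 0,"wx": 0,"wy": 0,"wz": 0,"hand": -1},
    {"x": 0,"y": 0,"z": 0,"wx": 0,"wy": 0,"wz": 0,"hand": -1},
    {"x": 0,"y": 0,"z": 0,"wx": 0,"wy": 0,"wz": 0,"hand": -1},
    {"x": 0,"y": 0,"z": 0,"wx": 0,"wy": 0,"wz": 0,"hand": -1},
    {"x": 0,"y": 0,"z": 0,"wx": 0,"wy": 0,"wz": 0,"hand": -1},
    {"x": 0,"y": 0,"z": 0,"wx": 0,"wy": 0,"wz": 0,"hand": -1},
    {"x": 0,"y": 0,"z": 0,"wx": 0,"wy": 0,"wz": 0,"hand": -1},
    {"x": 0,"y": 0,"z": 0,"wx": 0,"wy": 0,"wz": 0,"hand": -1},
    {"x": 0,"y": 0,"z": 0,"wx": 0,"wy": 0,"wz": 0,"hand": -1},
    {"x": 0,"y": 0,"z": 0,"wx": 0,"wy": 0,"wz": 0,"hand": -1},
  ],
)

```text
time: 4.27
tool_pos: [0.5104, -0.0441, 0.0626]
tool_rot: [0.001, 0.0, 1.0, -0.0]
contact_force: [0.2, 1.2, 5.3]
gripper_width: 0.345
grasp_force: 59.4
```

>>> send_rows(
  rows=[
    {"x": 0,"y": 0,"z": -0.1,"wx": 0,"wy": 0,"wz": 0,"hand": -1},
    {"x": 0,"y": 0,"z": -0.2,"wx": 0,"wy": 0,"wz": 0,"hand": -1},
    {"x": 0,"y": 0,"z": -0.2,"wx": 0,"wy": 0,"wz": 0,"hand": -1},
    {"x": 0,"y": 0,"z": -0.2,"wx": 0,"wy": 0,"wz": 0,"hand": -1},
    {"x": 0,"y": 0,"z": -0.2,"wx": 0,"wy": 0,"wz": 0,"hand": -1},
    {"x": 0,"y": 0,"z": -0.2,"wx": 0,"wy": 0,"wz": 0,"hand": -1},
    {"x": 0,"y": 0,"z": -0.1,"wx": 0,"wy": 0,"wz": 0,"hand": -1},
    {"x": 0,"y": 0,"z": 0,"wx": 0,"wy": 0,"wz": 0,"hand": -1},
    {"x": -0.02,"y": 0.1,"z": 0,"wx": 0,"wy": 0,"wz": 0,"hand": -1},
    {"x": -0.04,"y": 0.2,"z": 0,"wx": 0,"wy": 0,"wz": 0,"hand": -1},
  ],
)

```text
time: 5.1
tool_pos: [0.5179, -0.0005, 0.2398]
tool_rot: [-0.001, 0.003, 1.0, -0.001]
contact_force: [-0.3, 0.4, -1.1]
gripper_width: 0.341
grasp_force: 59.3
```

>>> send_rows(
  rows=[
    {"x": -0.045,"y": 0.22,"z": 0,"wx": 0,"wy": 0,"wz": 0,"hand": -1},
    {"x": -0.045,"y": 0.22,"z": 0,"wx": 0,"wy": 0,"wz": 0,"hand": -1},
    {"x": -0.045,"y": 0.22,"z": 0,"wx": 0,"wy": 0,"wz": 0,"hand": -1},
    {"x": -0.045,"y": 0.22,"z": 0,"wx": 0,"wy": 0,"wz": 0,"hand": -1},
    {"x": -0.045,"y": 0.22,"z": 0,"wx": 0,"wy": 0,"wz": 0,"hand": -1},
    {"x": -0.045,"y": 0.22,"z": 0,"wx": 0,"wy": 0,"wz": 0,"hand": -1},
    {"x": -0.045,"y": 0.2,"z": 0,"wx": 0,"wy": 0,"wz": 0,"hand": -1},
    {"x": -0.045,"y": 0.147,"z": 0,"wx": 0,"wy": 0,"wz": 0,"hand": -1},
    {"x": 0,"y": 0,"z": 0,"wx": 0,"wy": 0,"wz": 0,"hand": -1},
    {"x": 0,"y": 0,"z": 0,"wx": 0,"wy": 0,"wz": 0,"hand": -1},
  ],
)

```text
time: 5.93
tool_pos: [0.5719, 0.2513, 0.2387]
tool_rot: [-0.002, -0.0, 1.0, -0.001]
contact_force: [0.2, -1.1, -0.9]
gripper_width: 0.343
grasp_force: 59.4
```

```bash
python3 - <<'E'
from h import *
m=[]
for n in("top","side"):
    f=grab_frame(n); np.save(n+"1.npy",f)
    p=manip.state()["tool_pos"]; u,v=proj(n,p-[0,0,.02]).astype(int); print(n,u-30,v-40,proj(n,[.573,.2512,.05]))
    m.append(cv2.resize(f[v-40:v+50,u-30:u+30],(400,600),interpolation=cv2.INTER_CUBIC))
cv2.imwrite("pics/a.png",np.hstack(m)); s=manip.state(); print(s["tool_pos"],s["tool_rot"],s["contact_force"],s["gripper_width"])
E
```

```text
top 89 155 [139.68703446 202.87164063]
side 165 79 [199.90389515 152.43811069]
[0.57220084 0.24999934 0.23981949] [-1.43010023e-03  6.96246689e-04  9.99998487e-01 -7.04228299e-04] [ 0.44030201  0.22695442 -1.02394954] 0.34195561957071985
```

View pics/a.png

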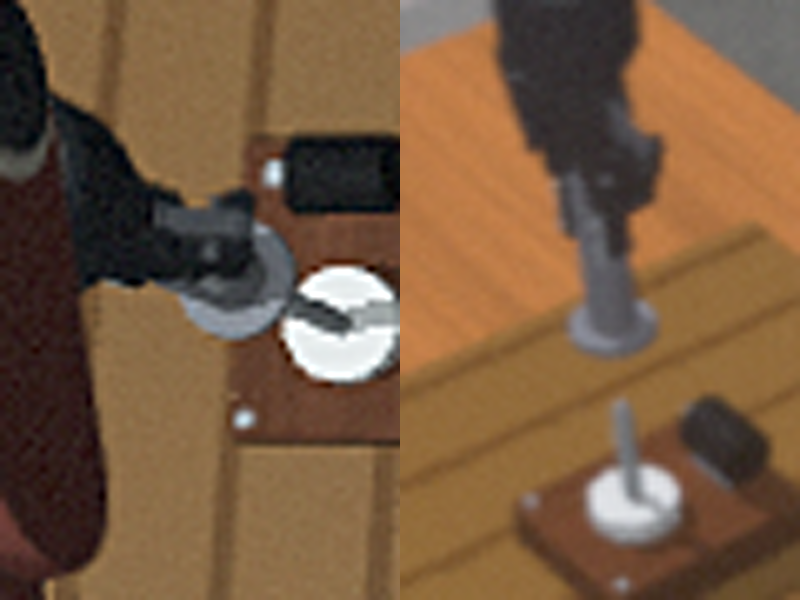

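```bash
python3 - <<'E'
from h import *
P=lambda o,c:(o[0]+c[0]/6.667-.5,o[1]+c[1]/6.667-.5)
print('flange top',onz('top',*P((89,155),(239,281)),.185),'side',onz('side',*P((165,79),(213,321)),.185))
for n,o,c,z in(('top',(89,155),(341,323),.05),('top',(89,155),(291,300),.125),('side',(165,79),(233,500),.05),('side',(165,79),(222,400),.125)): print(n,z,onz(n,*P(o,c),z))
t=np.load("top1.npy")
E
```

```text
flange top [0.57274903 0.25004407 0.185     ] side [0.57235401 0.25029666 0.185     ]
top 0.05 [0.57275095 0.25131187 0.05      ]
top 0.125 [0.57322361 0.24896761 0.125     ]
side 0.05 [0.56783982 0.24686738 0.05      ]
side 0.125 [0.57203964 0.25157725 0.125     ]
```

Against the spindle at about (0.5728, 0.2505), the gripped bobbin's axis is within about 1 mm. I'm lowering it now.

>>> send_rows(
  rows=[
    {"x": -0.004,"y": 0.003,"z": 0.08,"wx": 0,"wy": 0,"wz": 0,"hand": -1},
    {"x": 0,"y": 0,"z": 0.1,"wx": 0,"wy": 0,"wz": 0,"hand": -1},
    {"x": 0,"y": 0,"z": 0.08,"wx": 0,"wy": 0,"wz": 0,"hand": -1},
    {"x": 0,"y": 0,"z": 0.04,"wx": 0,"wy": 0,"wz": 0,"hand": -1},
    {"x": 0,"y": 0,"z": 0.04,"wx": 0,"wy": 0,"wz": 0,"hand": -1},
    {"x": 0,"y": 0,"z": 0.04,"wx": 0,"wy": 0,"wz": 0,"hand": -1},
    {"x": 0,"y": 0,"z": 0.03,"wx": 0,"wy": 0,"wz": 0,"hand": -1},
    {"x": 0,"y": 0,"z": 0.03,"wx": 0,"wy": 0,"wz": 0,"hand": -1},
    {"x": 0,"y": 0,"z": 0.03,"wx": 0,"wy": 0,"wz": 0,"hand": -1},
    {"x": 0,"y": 0,"z": 0,"wx": 0,"wy": 0,"wz": 0,"hand": -1},
  ],
)

```text
time: 6.87
tool_pos: [0.5732, 0.2513, 0.1703]
tool_rot: [-0.001, 0.0, 1.0, -0.0]
contact_force: [-0.1, 0.5, -1.3]
gripper_width: 0.341
grasp_force: 59.4
```

>>> send_rows(
  rows=[
    {"x": 0,"y": 0,"z": 0.04,"wx": 0,"wy": 0,"wz": 0,"hand": -1},
    {"x": 0,"y": 0,"z": 0.05,"wx": 0,"wy": 0,"wz": 0,"hand": -1},
    {"x": 0,"y": 0,"z": 0.05,"wx": 0,"wy": 0,"wz": 0,"hand": -1},
    {"x": 0,"y": 0,"z": 0.05,"wx": 0,"wy": 0,"wz": 0,"hand": -1},
    {"x": 0,"y": 0,"z": 0.05,"wx": 0,"wy": 0,"wz": 0,"hand": -1},
    {"x": 0,"y": 0,"z": 0.05,"wx": 0,"wy": 0,"wz": 0,"hand": -1},
    {"x": 0,"y": 0,"z": 0.04,"wx": 0,"wy": 0,"wz": 0,"hand": -1},
    {"x": 0,"y": 0,"z": 0.02,"wx": 0,"wy": 0,"wz": 0,"hand": -1},
    {"x": 0,"y": 0,"z": 0,"wx": 0,"wy": 0,"wz": 0,"hand": -1},
    {"x": 0,"y": 0,"z": 0,"wx": 0,"wy": 0,"wz": 0,"hand": -1},
  ],
)

```text
time: 7.7
tool_pos: [0.5732, 0.2512, 0.1182]
tool_rot: [-0.001, 0.0, 1.0, -0.0]
contact_force: [-2.5, -0.9, -1.7]
gripper_width: 0.345
grasp_force: 59.4
```

>>> send_rows(
  rows=[
    {"x": 0,"y": 0,"z": 0.01,"wx": 0,"wy": 0,"wz": 0,"hand": -1},
    {"x": 0,"y": 0,"z": 0.01,"wx": 0,"wy": 0,"wz": 0,"hand": -1},
    {"x": 0,"y": 0,"z": 0.01,"wx": 0,"wy": 0,"wz": 0,"hand": -1},
    {"x": 0,"y": 0,"z": 0.005,"wx": 0,"wy": 0,"wz": 0,"hand": -1},
    {"x": 0,"y": 0,"z": 0,"wx": 0,"wy": 0,"wz": 0,"hand": -1},
    {"x": 0,"y": 0,"z": 0,"wx": 0,"wy": 0,"wz": 0,"hand": -1},
    {"x": 0,"y": 0,"z": 0,"wx": 0,"wy": 0,"wz": 0,"hand": -1},
    {"x": 0,"y": 0,"z": 0,"wx": 0,"wy": 0,"wz": 0,"hand": -1},
    {"x": 0,"y": 0,"z": 0,"wx": 0,"wy": 0,"wz": 0,"hand": -1},
    {"x": 0,"y": 0,"z": 0,"wx": 0,"wy": 0,"wz": 0,"hand": -1},
  ],
)

```text
time: 8.53
tool_pos: [0.5734, 0.2512, 0.1138]
tool_rot: [-0.0, 0.001, 1.0, -0.0]
contact_force: [-4.8, -1.8, 1.3]
gripper_width: 0.342
grasp_force: 59.6
```

>>> send_rows(
  rows=[
    {"x": 0.008,"y": -0.003,"z": 0.005,"wx": 0,"wy": 0,"wz": 0,"hand": -1},
    {"x": 0,"y": 0,"z": 0.005,"wx": 0,"wy": 0,"wz": 0,"hand": -1},
    {"x": 0,"y": 0,"z": 0,"wx": 0,"wy": 0,"wz": 0,"hand": -1},
    {"x": 0,"y": 0,"z": 0,"wx": 0,"wy": 0,"wz": 0,"hand": -1},
    {"x": 0,"y": 0,"z": 0,"wx": 0,"wy": 0,"wz": 0,"hand": -1},
    {"x": 0,"y": 0,"z": 0,"wx": 0,"wy": 0,"wz": 0,"hand": -1},
    {"x": 0,"y": 0,"z": 0,"wx": 0,"wy": 0,"wz": 0,"hand": -1},
    {"x": 0,"y": 0,"z": 0,"wx": 0,"wy": 0,"wz": 0,"hand": -1},
    {"x": 0,"y": 0,"z": 0,"wx": 0,"wy": 0,"wz": 0,"hand": -1},
    {"x": 0,"y": 0,"z": 0,"wx": 0,"wy": 0,"wz": 0,"hand": -1},
  ],
)

```text
time: 9.37
tool_pos: [0.573, 0.2512, 0.1127]
tool_rot: [0.001, 0.0, 1.0, 0.0]
contact_force: [0.6, 0.4, 4.3]
gripper_width: 0.345
grasp_force: 59.7
```

Seated: 4 N upward and no side load. Releasing and rising.

>>> send_rows(
  rows=[
    {"x": 0,"y": 0,"z": 0,"wx": 0,"wy": 0,"wz": 0,"hand": -0.2},
    {"x": 0,"y": 0,"z": 0,"wx": 0,"wy": 0,"wz": 0,"hand": 0.2},
    {"x": 0,"y": 0,"z": 0,"wx": 0,"wy": 0,"wz": 0,"hand": 0.6},
    {"x": 0,"y": 0,"z": 0,"wx": 0,"wy": 0,"wz": 0,"hand": 1},
    {"x": 0,"y": 0,"z": 0,"wx": 0,"wy": 0,"wz": 0,"hand": 1},
    {"x": 0,"y": 0,"z": 0,"wx": 0,"wy": 0,"wz": 0,"hand": 1},
    {"x": 0,"y": 0,"z": 0,"wx": 0,"wy": 0,"wz": 0,"hand": 1},
    {"x": 0,"y": 0,"z": 0,"wx": 0,"wy": 0,"wz": 0,"hand": 1},
    {"x": 0,"y": 0,"z": 0,"wx": 0,"wy": 0,"wz": 0,"hand": 1},
    {"x": 0,"y": 0,"z": 0,"wx": 0,"wy": 0,"wz": 0,"hand": 1},
  ],
)

```text
time: 10.2
tool_pos: [0.5724, 0.2509, 0.1121]
tool_rot: [0.0, 0.001, 1.0, 0.0]
contact_force: [0.6, -0.1, -0.5]
gripper_width: 0.998
grasp_force: 0.0
```

>>> send_rows(
  rows=[
    {"x": 0,"y": 0,"z": -0.1,"wx": 0,"wy": 0,"wz": 0,"hand": 1},
    {"x": 0,"y": 0,"z": -0.2,"wx": 0,"wy": 0,"wz": 0,"hand": 1},
    {"x": 0,"y": 0,"z": -0.2,"wx": 0,"wy": 0,"wz": 0,"hand": 1},
    {"x": 0,"y": 0,"z": -0.2,"wx": 0,"wy": 0,"wz": 0,"hand": 1},
    {"x": 0,"y": 0,"z": -0.2,"wx": 0,"wy": 0,"wz": 0,"hand": 1},
    {"x": 0,"y": -0.22,"z": 0,"wx": 0,"wy": 0,"wz": 0,"hand": 1},
    {"x": 0,"y": -0.25,"z": 0,"wx": 0,"wy": 0,"wz": 0,"hand": 1},
    {"x": 0,"y": -0.25,"z": 0,"wx": 0,"wy": 0,"wz": 0,"hand": 1},
    {"x": 0,"y": -0.25,"z": 0,"wx": 0,"wy": 0,"wz": 0,"hand": 1},
    {"x": 0,"y": -0.25,"z": 0,"wx": 0,"wy": 0,"wz": 0,"hand": 1},
  ],
)

```text
time: 11.03
tool_pos: [0.5719, 0.0664, 0.2473]
tool_rot: [0.0, 0.0, 1.0, -0.0]
contact_force: [0.1, 0.1, 0.6]
gripper_width: 1.0
grasp_force: 0.0
```

```bash
python3 - <<'E'
from h import *
m=[]
for n in("top","side"):
    f=grab_frame(n); np.save(n+"2.npy",f)
    u,v=proj(n,[.573,.251,.1]).astype(int); print(n,u-30,v-45)
    m.append(cv2.resize(f[v-45:v+45,u-30:u+30],(400,600),interpolation=cv2.INTER_CUBIC))
    print(proj(n,[.573,.2512,.16]),proj(n,[.573,.2512,.058]))
cv2.imwrite("pics/b.png",np.hstack(m))
E
```

```text
top 104 155
[127.17046975 197.84165078] [138.85543925 202.53788696]
side 168 98
[197.13486828 131.55196404] [199.71298361 150.99474643]
```

View pics/b.png

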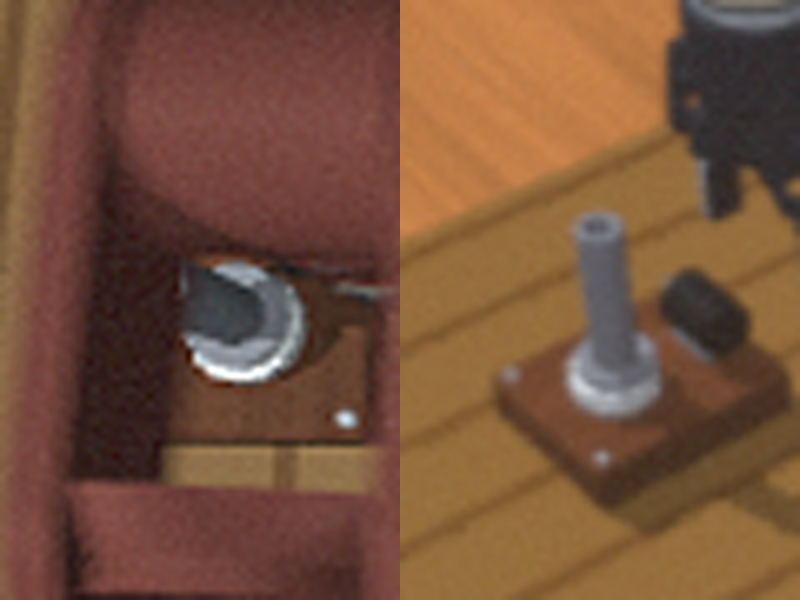

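The side view shows the bobbin upright and home: the rim is at crop (598,228), against a prediction of (597,227), and the flange is on the seat. Next I go above the knob.

>>> send_rows(
  rows=[
    {"x": -0.022,"y": -0.242,"z": 0,"wx": 0,"wy": 0,"wz": 0,"hand": 1},
    {"x": -0.022,"y": -0.242,"z": 0,"wx": 0,"wy": 0,"wz": 0,"hand": 1},
    {"x": -0.022,"y": -0.242,"z": 0,"wx": 0,"wy": 0,"wz": 0,"hand": 1},
    {"x": -0.022,"y": -0.242,"z": 0,"wx": 0,"wy": 0,"wz": 0,"hand": 1},
    {"x": -0.022,"y": -0.242,"z": 0,"wx": 0,"wy": 0,"wz": 0,"hand": 1},
    {"x": -0.022,"y": -0.242,"z": 0,"wx": 0,"wy": 0,"wz": 0,"hand": 1},
    {"x": -0.022,"y": -0.242,"z": 0,"wx": 0,"wy": 0,"wz": 0,"hand": 1},
    {"x": -0.022,"y": -0.242,"z": 0,"wx": 0,"wy": 0,"wz": 0,"hand": 1},
    {"x": 0,"y": 0,"z": 0,"wx": 0,"wy": 0,"wz": 0.122,"hand": 1},
    {"x": 0,"y": 0,"z": 0,"wx": 0,"wy": 0,"wz": 0,"hand": 1},
  ],
)

```text
time: 11.97
tool_pos: [0.5984, -0.2239, 0.2466]
tool_rot: [-0.0, 0.05, 0.999, 0.0]
contact_force: [0.5, 0.1, 0.2]
gripper_width: 1.001
grasp_force: 0.0
```

>>> send_rows(
  rows=[
    {"x": 0,"y": 0,"z": 0.2,"wx": 0,"wy": 0,"wz": 0,"hand": 1},
    {"x": 0,"y": 0,"z": 0.2,"wx": 0,"wy": 0,"wz": 0,"hand": 1},
    {"x": 0,"y": 0,"z": 0.2,"wx": 0,"wy": 0,"wz": 0,"hand": 1},
    {"x": 0,"y": 0,"z": 0.2,"wx": 0,"wy": 0,"wz": 0,"hand": 1},
    {"x": 0,"y": 0,"z": 0,"wx": 0,"wy": 0,"wz": 0,"hand": 0.4},
    {"x": 0,"y": 0,"z": 0,"wx": 0,"wy": 0,"wz": 0,"hand": 0.2},
    {"x": 0,"y": 0,"z": 0,"wx": 0,"wy": 0,"wz": 0,"hand": 0.2},
    {"x": 0,"y": 0,"z": 0,"wx": 0,"wy": 0,"wz": 0,"hand": 0.2},
    {"x": 0,"y": 0,"z": 0,"wx": 0,"wy": 0,"wz": 0,"hand": 0.2},
    {"x": 0,"y": 0,"z": 0,"wx": 0,"wy": 0,"wz": 0,"hand": 0.2},
  ],
)

```text
time: 12.8
tool_pos: [0.5995, -0.223, 0.1294]
tool_rot: [0.002, 0.048, 0.999, -0.001]
contact_force: [-0.7, -0.5, -0.3]
gripper_width: 0.598
grasp_force: 0.0
```

>>> send_rows(
  rows=[
    {"x": 0,"y": 0,"z": 0.1,"wx": 0,"wy": 0,"wz": 0,"hand": 0.2},
    {"x": 0,"y": 0,"z": 0.1,"wx": 0,"wy": 0,"wz": 0,"hand": 0.2},
    {"x": 0,"y": 0,"z": 0.1,"wx": 0,"wy": 0,"wz": 0,"hand": 0.2},
    {"x": 0,"y": 0,"z": 0.06,"wx": 0,"wy": 0,"wz": 0,"hand": 0.2},
    {"x": 0,"y": 0,"z": 0.04,"wx": 0,"wy": 0,"wz": 0,"hand": 0.2},
    {"x": 0,"y": 0,"z": 0,"wx": 0,"wy": 0,"wz": 0,"hand": 0.2},
    {"x": 0,"y": 0,"z": 0,"wx": 0,"wy": 0,"wz": 0,"hand": 0},
    {"x": 0,"y": 0,"z": 0,"wx": 0,"wy": 0,"wz": 0,"hand": -0.2},
    {"x": 0,"y": 0,"z": 0,"wx": 0,"wy": 0,"wz": 0,"hand": -0.4},
    {"x": 0,"y": 0,"z": 0,"wx": 0,"wy": 0,"wz": 0,"hand": -0.5},
  ],
)

```text
time: 13.63
tool_pos: [0.5989, -0.2228, 0.068]
tool_rot: [0.001, 0.048, 0.999, -0.0]
contact_force: [0.0, 1.4, 0.1]
gripper_width: 0.252
grasp_force: 0.0
```

>>> send_rows(
  rows=[
    {"x": 0,"y": 0,"z": 0,"wx": 0,"wy": 0,"wz": 0,"hand": -1},
    {"x": 0,"y": 0,"z": 0,"wx": 0,"wy": 0,"wz": 0,"hand": -1},
    {"x": 0,"y": 0,"z": 0,"wx": 0,"wy": 0,"wz": 0,"hand": -1},
    {"x": 0,"y": 0,"z": 0,"wx": 0,"wy": 0,"wz": 0,"hand": -1},
    {"x": 0,"y": 0,"z": 0,"wx": 0,"wy": 0,"wz": 0,"hand": -1},
    {"x": 0,"y": 0,"z": 0,"wx": 0,"wy": 0,"wz": 0,"hand": -1},
    {"x": 0,"y": 0,"z": 0,"wx": 0,"wy": 0,"wz": 0,"hand": -1},
    {"x": 0,"y": 0,"z": 0,"wx": 0,"wy": 0,"wz": 0,"hand": -1},
    {"x": 0,"y": 0,"z": 0,"wx": 0,"wy": 0,"wz": 0,"hand": -1},
    {"x": 0,"y": 0,"z": 0,"wx": 0,"wy": 0,"wz": 0,"hand": -1},
  ],
)

```text
time: 14.47
tool_pos: [0.5988, -0.223, 0.0681]
tool_rot: [0.001, 0.048, 0.999, -0.0]
contact_force: [-1.9, -1.1, 5.8]
gripper_width: 0.177
grasp_force: 60.1
```

```bash
cat > st.py <<'E'
from h import *
from scipy.spatial.transform import Rotation as R
s=manip.state();q=s["tool_rot"];M=R.from_quat([*q[1:],q[0]]).as_matrix()
print(s["time"],"yaw_y",np.degrees(np.arctan2(M[1,1],M[0,1])).round(2),"tilt",np.degrees(np.arccos(-M[2,2])).round(2),s["tool_pos"].round(4),"F",s["contact_force"].round(2),"T",s["ft_torque"].round(3),s["gripper_width"],s["grasp_force"],"q6",s["joint_pos"][5])
E
python3 st.py
```

```text
14.4667 yaw_y 84.46 tilt 0.09 [ 0.5988 -0.223   0.0681] F [-1.89 -1.13  5.83] T [-0.157  0.284  0.09 ] 0.17670379661908037 60.124974846839905 q6 -1.946570418569829
```

Firm grip on the bar. I'll turn clockwise one stop at a time, watching the yaw and torque.

>>> send_rows(
  rows=[
    {"x": 0,"y": 0,"z": 0,"wx": 0,"wy": 0,"wz": 0.0833,"hand": -1},
    {"x": 0,"y": 0,"z": 0,"wx": 0,"wy": 0,"wz": 0.0833,"hand": -1},
    {"x": 0,"y": 0,"z": 0,"wx": 0,"wy": 0,"wz": 0.0833,"hand": -1},
    {"x": 0,"y": 0,"z": 0,"wx": 0,"wy": 0,"wz": 0,"hand": -1},
    {"x": 0,"y": 0,"z": 0,"wx": 0,"wy": 0,"wz": 0,"hand": -1},
    {"x": 0,"y": 0,"z": 0,"wx": 0,"wy": 0,"wz": 0,"hand": -1},
    {"x": 0,"y": 0,"z": 0,"wx": 0,"wy": 0,"wz": 0,"hand": -1},
    {"x": 0,"y": 0,"z": 0,"wx": 0,"wy": 0,"wz": 0,"hand": -1},
    {"x": 0,"y": 0,"z": 0,"wx": 0,"wy": 0,"wz": 0,"hand": -1},
    {"x": 0,"y": 0,"z": 0,"wx": 0,"wy": 0,"wz": 0,"hand": -1},
  ],
)

```text
time: 15.3
tool_pos: [0.5988, -0.2228, 0.0681]
tool_rot: [0.001, 0.146, 0.989, -0.0]
contact_force: [-1.3, 0.2, 6.0]
gripper_width: 0.178
grasp_force: 60.2
```

```bash
python3 st.py
```

```text
15.3 yaw_y 73.21 tilt 0.08 [ 0.5988 -0.2228  0.0681] F [-1.31  0.25  6.  ] T [-0.044  0.208  0.019] 0.17751198479466113 60.22821485996246 q6 -1.7502393652138537
```

>>> send_rows(
  rows=[
    {"x": 0,"y": 0,"z": 0,"wx": 0,"wy": 0,"wz": 0.0833,"hand": -1},
    {"x": 0,"y": 0,"z": 0,"wx": 0,"wy": 0,"wz": 0.0833,"hand": -1},
    {"x": 0,"y": 0,"z": 0,"wx": 0,"wy": 0,"wz": 0.0833,"hand": -1},
    {"x": 0,"y": 0,"z": 0,"wx": 0,"wy": 0,"wz": 0,"hand": -1},
    {"x": 0,"y": 0,"z": 0,"wx": 0,"wy": 0,"wz": 0,"hand": -1},
    {"x": 0,"y": 0,"z": 0,"wx": 0,"wy": 0,"wz": 0,"hand": -1},
    {"x": 0,"y": 0,"z": 0,"wx": 0,"wy": 0,"wz": 0,"hand": -1},
    {"x": 0,"y": 0,"z": 0,"wx": 0,"wy": 0,"wz": 0,"hand": -1},
    {"x": 0,"y": 0,"z": 0,"wx": 0,"wy": 0,"wz": 0,"hand": -1},
    {"x": 0,"y": 0,"z": 0,"wx": 0,"wy": 0,"wz": 0,"hand": -1},
  ],
)

```text
time: 16.13
tool_pos: [0.5989, -0.2226, 0.0681]
tool_rot: [0.001, 0.242, 0.97, 0.0]
contact_force: [-0.5, 0.6, 6.4]
gripper_width: 0.174
grasp_force: 60.2
```

```bash
python3 st.py
```

```text
16.1333 yaw_y 61.97 tilt 0.08 [ 0.5989 -0.2226  0.0681] F [-0.47  0.56  6.43] T [-0.01   0.207  0.069] 0.17427159801986822 60.20107626914978 q6 -1.5539812210328787
```

>>> send_rows(
  rows=[
    {"x": 0,"y": 0,"z": 0,"wx": 0,"wy": 0,"wz": 0.0833,"hand": -1},
    {"x": 0,"y": 0,"z": 0,"wx": 0,"wy": 0,"wz": 0.0833,"hand": -1},
    {"x": 0,"y": 0,"z": 0,"wx": 0,"wy": 0,"wz": 0.0833,"hand": -1},
    {"x": 0,"y": 0,"z": 0,"wx": 0,"wy": 0,"wz": 0.0833,"hand": -1},
    {"x": 0,"y": 0,"z": 0,"wx": 0,"wy": 0,"wz": 0.0833,"hand": -1},
    {"x": 0,"y": 0,"z": 0,"wx": 0,"wy": 0,"wz": 0.0833,"hand": -1},
    {"x": 0,"y": 0,"z": 0,"wx": 0,"wy": 0,"wz": 0,"hand": -1},
    {"x": 0,"y": 0,"z": 0,"wx": 0,"wy": 0,"wz": 0,"hand": -1},
    {"x": 0,"y": 0,"z": 0,"wx": 0,"wy": 0,"wz": 0,"hand": -1},
    {"x": 0,"y": 0,"z": 0,"wx": 0,"wy": 0,"wz": 0,"hand": -1},
  ],
)

```text
time: 16.97
tool_pos: [0.5992, -0.2222, 0.0681]
tool_rot: [0.001, 0.427, 0.904, 0.001]
contact_force: [0.5, 1.6, 5.2]
gripper_width: 0.175
grasp_force: 60.1
```

```bash
python3 - <<'E'
import runpy; runpy.run_path("st.py")
from h import *
m=[]
for n in("top","side"):
    f=grab_frame(n);u,v=proj(n,[.599,-.2225,.07]).astype(int)
    m.append(cv2.resize(f[v-40:v+40,u-27:u+27],(400,593),interpolation=cv2.INTER_CUBIC))
cv2.imwrite("pics/c.png",np.hstack(m))
E
```

```text
16.9667 yaw_y 39.48 tilt 0.12 [ 0.5992 -0.2222  0.0681] F [0.49 1.63 5.25] T [0.166 0.014 0.07 ] 0.17523414400714937 60.14759302139282 q6 -1.1614836011696943
```

View pics/c.png

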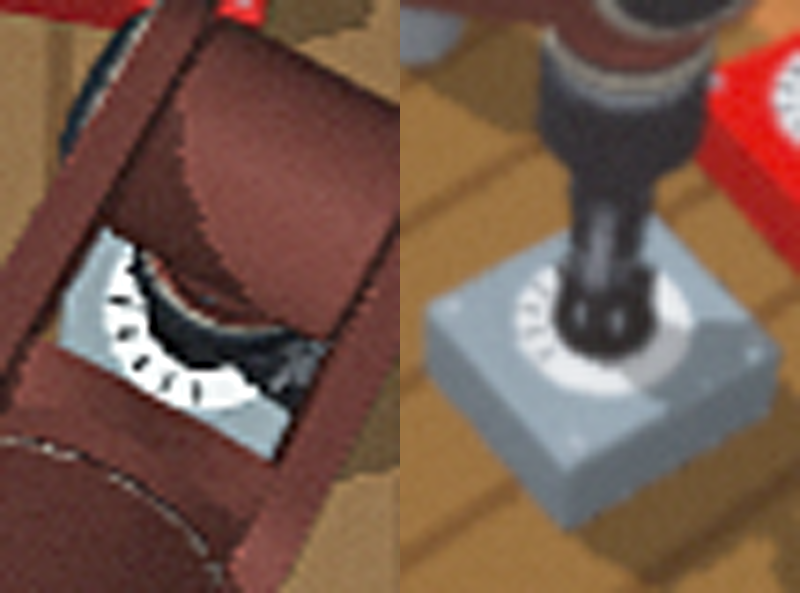

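The side view shows the fingers clamped on the bar at about (605,310), turned two stops. Now the third.

>>> send_rows(
  rows=[
    {"x": 0,"y": 0,"z": 0,"wx": 0,"wy": 0,"wz": 0.0833,"hand": -1},
    {"x": 0,"y": 0,"z": 0,"wx": 0,"wy": 0,"wz": 0.0833,"hand": -1},
    {"x": 0,"y": 0,"z": 0,"wx": 0,"wy": 0,"wz": 0.0833,"hand": -1},
    {"x": 0,"y": 0,"z": 0,"wx": 0,"wy": 0,"wz": 0,"hand": -1},
    {"x": 0,"y": 0,"z": 0,"wx": 0,"wy": 0,"wz": 0,"hand": -1},
    {"x": 0,"y": 0,"z": 0,"wx": 0,"wy": 0,"wz": 0,"hand": -1},
    {"x": 0,"y": 0,"z": 0,"wx": 0,"wy": 0,"wz": 0,"hand": -1},
    {"x": 0,"y": 0,"z": 0,"wx": 0,"wy": 0,"wz": 0,"hand": -1},
    {"x": 0,"y": 0,"z": 0,"wx": 0,"wy": 0,"wz": 0,"hand": -1},
    {"x": 0,"y": 0,"z": 0,"wx": 0,"wy": 0,"wz": 0,"hand": -1},
  ],
)

```text
time: 17.9
tool_pos: [0.5994, -0.2221, 0.0681]
tool_rot: [0.001, 0.513, 0.858, 0.001]
contact_force: [0.3, 1.5, 6.2]
gripper_width: 0.179
grasp_force: 60.1
```

```bash
python3 st.py
```

```text
17.9 yaw_y 28.27 tilt 0.14 [ 0.5994 -0.2221  0.0681] F [0.27 1.46 6.21] T [ 0.304 -0.097  0.003] 0.1786309886950255 60.133182406425476 q6 -0.9658296612076169
```

>>> send_rows(
  rows=[
    {"x": 0,"y": 0,"z": 0,"wx": 0,"wy": 0,"wz": 0.0833,"hand": -1},
    {"x": 0,"y": 0,"z": 0,"wx": 0,"wy": 0,"wz": 0.0833,"hand": -1},
    {"x": 0,"y": 0,"z": 0,"wx": 0,"wy": 0,"wz": 0.0833,"hand": -1},
    {"x": 0,"y": 0,"z": 0,"wx": 0,"wy": 0,"wz": 0,"hand": -1},
    {"x": 0,"y": 0,"z": 0,"wx": 0,"wy": 0,"wz": 0,"hand": -1},
    {"x": 0,"y": 0,"z": 0,"wx": 0,"wy": 0,"wz": 0,"hand": -1},
    {"x": 0,"y": 0,"z": 0,"wx": 0,"wy": 0,"wz": 0,"hand": -1},
    {"x": 0,"y": 0,"z": 0,"wx": 0,"wy": 0,"wz": 0,"hand": -1},
    {"x": 0,"y": 0,"z": 0,"wx": 0,"wy": 0,"wz": 0,"hand": -1},
    {"x": 0,"y": 0,"z": 0,"wx": 0,"wy": 0,"wz": 0,"hand": -1},
  ],
)

```text
time: 18.73
tool_pos: [0.5996, -0.222, 0.0681]
tool_rot: [0.001, 0.594, 0.804, 0.001]
contact_force: [2.9, 2.2, 5.3]
gripper_width: 0.175
grasp_force: 60.1
```

```bash
python3 - <<'E'
import runpy; runpy.run_path("st.py")
from h import *
m=[]
for n,X in(("side",[.599,-.2225,.08]),("side",[.573,.251,.1])):
    f=grab_frame(n);u,v=proj(n,X).astype(int); print(u-27,v-40)
    m.append(cv2.resize(f[v-40:v+40,u-27:u+27],(400,593),interpolation=cv2.INTER_CUBIC))
cv2.imwrite("pics/d.png",np.hstack(m))
E
```

```text
18.7333 yaw_y 17.11 tilt 0.17 [ 0.5996 -0.222   0.0681] F [2.88 2.24 5.26] T [ 0.364 -0.325  0.093] 0.1750822923170616 60.082356333732605 q6 -0.7710288278968055
253 173
171 103
```

View pics/d.png

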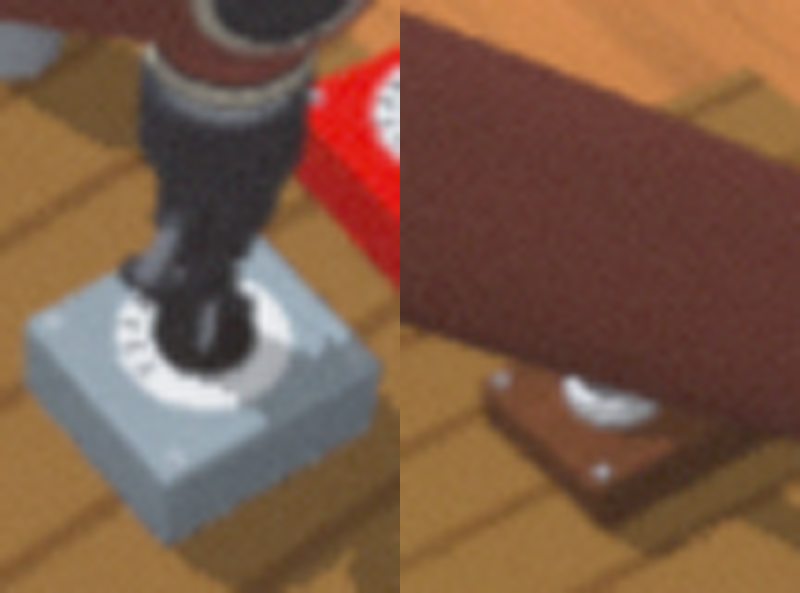

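```bash
python3 -c "
from plant import job_done
print(job_done())"
```

```text
the job is handed in; nothing more can be done
None
```

The bobbin is seated and released on the spindle, the knob is held at the third stop (67.4° of tool turn against 67.5°, 60 N grip), and the job is handed in; no verdict came back, and I read the knob angle from the gripper's turn, not from counted clicks.

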